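# Fit and lock the air nozzle tube on the clay-drying manifold

### The arm

A 6-joint arm with a two-finger parallel gripper is mounted at the origin on the work surface. World frame = base frame: x ahead of the robot, y to its left, z up, the work surface at z = 0. Lengths are in m, angles in rad, forces in N, time in s.
With the tool pointing down it reaches from about 0.25 to 0.775 m from the base axis. Payload 8.9 kg.
Tool frame: the origin (TCP) lies at the very end of the fingers, on their centre line; the grasp point (between the pads) lies 19 mm behind it (tcp_to_grasp is the y of the grasp point in the tool frame, in m); y points along the fingers, x is the direction in which the jaws open and shut, and the axes are right-handed (so a half turn about y gives the same grasp; the last joint's range is limited). The gripper opens to 85 mm and grips with 20 to 120 N. Pads are 22 mm wide; open, the fingers measure 114 mm over their backs; the gripper's body (76 mm by 85 mm) begins 54 mm behind the grasp point. The pads swing forward as they close: fully open they stand 13 mm farther back than shut.
Start: joints at [1.14, 0.291, -0.153, 1.127, 0, 1.431], TCP at [0.151, 0.503, 0.231] pointing down, gripper open.
Joint ranges: [-2.52, 2.52], [-0.91, 1.74], [-1.3, 1.37], [-1.96, 2.02], [-1.52, 1.47], [-3.14, 3.14]. Speed limits (rad/s): [2.22, 2.22, 2.79, 3.14, 3.14, 3.14].

### API

Orientations are given as a unit quaternion [w, x, y, z].
In Python, from station import * gives the robot as it stands. Calls block until the motion is done:
- goto(position, orientation): joint-space move of the TCP to a pose.
- move_linear(position, frame=None, speed=0.15): straight line of the TCP; frame=None keeps the orientation; speed is the mean speed in m/s.
- goto_joints(angles): joint-space move.
- ungrasp() and close_gripper(grip_force=None): open the fingers fully, or close them until they stop; grip_force is the grip in N (None keeps the last).
- sleep(seconds).
- inverse_kinematics(position, orientation): joint angles nearest the present ones, or None.
- read_state(): the state.
- grab_frame(name): name is "scene" or "side" or "wrist"; returns the picture (480x640x3 uint8, blue, green, red); there is no depth.
- camera_info(name): a dict with "fx", "fy", "cx", "cy" (pixels), "R" (3x3) and "t" (3): a world point X has camera coordinates R X + t. Camera axes: x right, y down, z forward; pixel columns grow to the right and rows downward; lengths in m; the calibration is good to about 2 mm. The wrist camera is an equidistant fisheye: a pixel r from the principal point sees the ray r / f radians off the axis. A picture is of the moment at which its call begins: read the wrist's pose just before it. camera_info takes no time and is no camera call; for the wrist camera it gives the pose at the moment of the call.
A pose or a line that the arm cannot do raises IKError and nothing moves.
- finish_job(): hands the job in, once; it reports no verdict.
The state is a dict: "clock": time; "qpos": joint angles; "joint_velocities": joint speeds; "joint_torque": joint torques, N m; "eef_pos": TCP position; "ee_rot": TCP orientation; "force": force on the tool from outside, world axes, zero at the start; "torque": the same for the moment, N m; "grip_width": opening from 0.0 (shut) to 1.0 (fully open).
Only numpy, scipy, OpenCV 4.12 (cv2) and the standard library are available. Lean on these libraries where they do the work, as an engineer would, in place of code of your own. Each camera call takes 0.05 s, during which the arm holds its last target. There are 200 camera calls.

### The job

Get the drying air ready at the clay table: take the aluminium nozzle tube from its wooden stand and push it, chamfered end down, into the brass push-fit collet of the blue manifold, past the seal until it bottoms. Then slide the yellow locking sleeve, right way up as it stands, down over the tube and the collet's neck past the sprung balls until it clicks and sits on the block, and only then swing the red-knobbed valve lever fully over, away from its starting side. Let go of everything and leave the tub, jar and carton where they are.

Things in the scene. Friction and masses are not known exactly. Their poses are not given: they have to be found in the camera images.
- tube: aluminium nozzle tube, 20 mm diameter, 115 mm long, about 90 g, standing upright in the stand (its lower end 10 mm above the table, 80 mm of it showing). Origin: centre of its lower end, whose edge has a 2 mm x 4 mm chamfer; z runs up the tube. A black ring 55 mm above the lower end marks full insertion: it meets the collet's mouth when home.
- stand: fixed wooden block 60 x 60 x 45 mm high with a 24 mm hole, 35 mm deep, in the middle of its top. Origin: centre of its underside, z up.
- sleeve: yellow locking sleeve, an open tube of 48 mm outside diameter, 95 mm high, about 90 g, standing upright on the table. Origin: centre of its lower end, z up. Bore 42 mm, narrowed to 37 mm by a lip in the lowest 12 mm (lead-in 43 mm at the very bottom). It must go on with this lip end down.
- collet (a point): centre of the mouth (top) of the brass push-fit collet, 95 mm above the table. z up; x the way the valve lever swings open, y along the manifold away from the lever. Bore 22 mm, flared to 29 mm at the mouth, 55 mm deep; a springy seal 30 mm below the mouth takes a push of about 12 N to pass. The bottomed tube's top is 60 mm above the mouth.
- shoulder (a point): centre of the collet neck's foot, on the block's flat top, 40 mm above the table, where the sleeve comes to sit. The neck is 34 mm in diameter, 55 mm high, with three sprung steel balls 17 mm above its foot; the sleeve's lip passes them with a push of about 12 N and clicks. Seated, the sleeve's top is 95 mm above this point, and 20 mm of tube stick out of it.
- manifold: fixed blue manifold block, 90 mm along its x, 260 mm along its y, 40 mm high, with the collet at y = +75 mm and the valve at y = -85 mm, both at x = 0. Origin: centre of its underside, z up.
- valve (a joint): valve lever's angle in rad: 0 fully shut (leaning 0.5 rad to the manifold's -x side), 1.0 fully open (leaning 0.5 rad to the +x side). It is light (about 1 N at the knob) and stays where it is left; the end stops are firm. Its axis runs along the manifold's y, 62 mm above the table.
- valve_tip (a point): centre of the lever's red ball knob (26 mm diameter), 80 mm from the lever's axis, on a 10 mm round bar.
- tub: round white clay tub with lid, 160 mm diameter, 38 mm high, loose bystander. Origin: centre of its underside.
- jar: amber jar with red lid, 66 mm diameter, 90 mm high, loose bystander. Origin: centre of its underside.
- carton: red and yellow carton, 70 x 120 x 35 mm high, loose bystander. Origin: centre of its underside.
Mind the look-alikes: they are no part of the job. Leave any turquoise look-alike of the sleeve alone. Of the things that look like the tube, the larger one is meant.

How it is judged:
By the outcome, as a careful person would: the job done as asked, in the order asked, and still so for the second after the job is handed in, with the robot touching nothing.
It also fails if it takes over 72 s, if anything falls off the work surface, if the arm or the gripper's body presses on something with over 40 N, if the wrist force passes 120 N, or if a joint passes its speed limit or range.

## Working session

There is one attempt and no reset: what is moved stays moved. The work goes in short steps, each a Python script; the robot and the scene stay as the last script left them, time stands still between calls to the robot, and variables do not carry over. Pictures are saved under pics/ and viewed, on a budget of 10 in all, crops included, one or two more only if the job needs it, and the job is handed in when it is done.

```bash
mkdir -p pics; ls
python3 - <<'E'
from station import *
import cv2,numpy as np
for n in ["scene","side","wrist"]:
    c=camera_info(n); print(n,{k:np.round(v,3).tolist() for k,v in c.items()})
    cv2.imwrite(f"pics/{n}0.png",grab_frame(n))
s=read_state();print({k:np.round(v,3).tolist() for k,v in s.items()})
E
```

```text
pics
scene {'fx': 594.056, 'fy': 594.056, 'cx': 327.028, 'cy': 250.043, 'R': [[-0.466, 0.885, 0.02], [0.517, 0.291, -0.805], [-0.718, -0.365, -0.593]], 't': [0.273, -0.197, 1.879]}
side {'fx': 534.95, 'fy': 534.95, 'cx': 309.894, 'cy': 244.496, 'R': [[-0.966, -0.257, 0.013], [-0.168, 0.592, -0.789], [0.195, -0.764, -0.615]], 't': [0.564, 0.177, 0.994]}
wrist {'fx': 371.648, 'fy': 371.648, 'cx': 318.737, 'cy': 235.296, 'R': [[0.288, 0.958, -0.001], [0.909, -0.273, 0.314], [0.301, -0.092, -0.949]], 't': [-0.524, -0.04, 0.38]}
{'clock': 0.15, 'qpos': [1.14, 0.291, -0.154, 1.127, -0.0, 1.431], 'joint_velocities': [0.001, -0.001, 0.002, 0.0, -0.001, -0.001], 'joint_torque': [0.001, -53.737, 33.152, 0.012, -0.0, -0.0], 'eef_pos': [0.151, 0.503, 0.231], 'ee_rot': [-0.567, 0.568, 0.422, -0.422], 'force': [0.14, -0.025, 0.05], 'torque': [-0.031, 0.01, -0.019], 'grip_width': 0.998}
```

View pics/scene0.png

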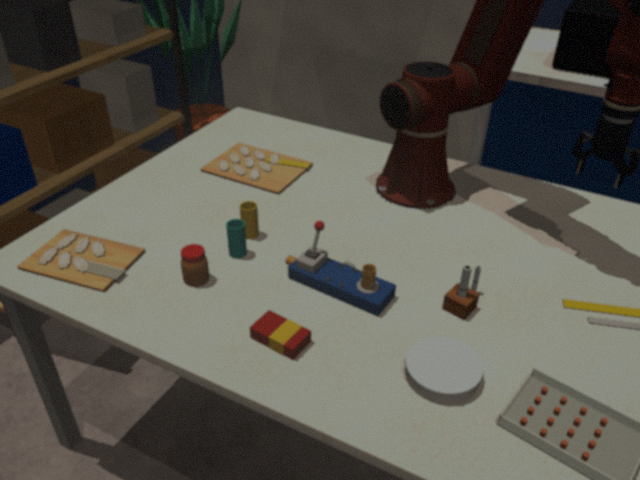

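View pics/side0.png

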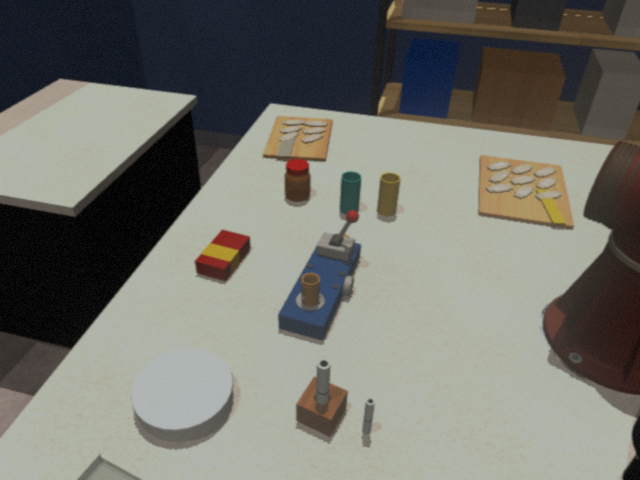

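The scene shows the blue manifold (340,280), with its collet at (369,275) and its red knob at (319,226). The stand is at (461,298), the yellow sleeve at (249,220) and the turquoise look-alike at (237,238). In side, the tube candidates are (323,380), large and in the stand, and (369,415), small and beside it. I'll confirm with one enlarged mosaic.

Run:
```python
import cv2,numpy as np
a=cv2.imread("pics/scene0.png");b=cv2.imread("pics/side0.png")
def cr(im,x,y,w,h,s): 
    return cv2.resize(im[y:y+h,x:x+w],(w*s,h*s),interpolation=cv2.INTER_CUBIC)
# tiles 400x300, scale 4 -> 100x75 ; 
t=[cr(a,430,255,80,60,5),cr(b,290,355,100,75,4),cr(a,220,190,100,75,4),cr(b,330,165,100,75,4)]
m=np.vstack([np.hstack(t[:2]),np.hstack(t[2:])])
m=np.clip(m.astype(float)*1.4,0,255).astype(np.uint8)
cv2.imwrite("pics/mos.png",m)
t=[cr(a,280,210,120,100,4)[:,:400],cr(b,270,200,100,140,4)[:, :400]]
t=[cr(a,280,210,120,110,3),cr(b,270,200,100,145,4)]
t[0]=cv2.copyMakeBorder(t[0],0,t[1].shape[0]-t[0].shape[0],0,0,0)
cv2.imwrite("pics/mos2.png",np.hstack(t))
```

```text
(no output)
```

View pics/mos.png

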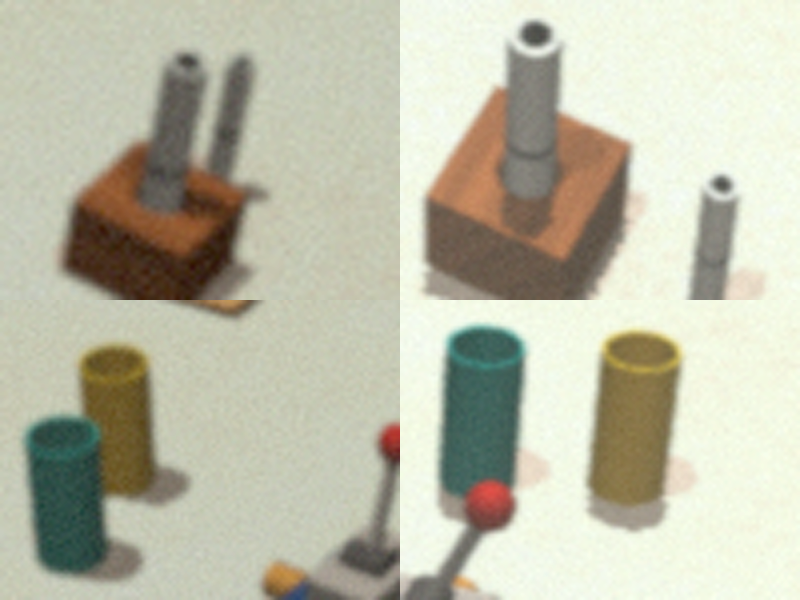

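View pics/mos2.png

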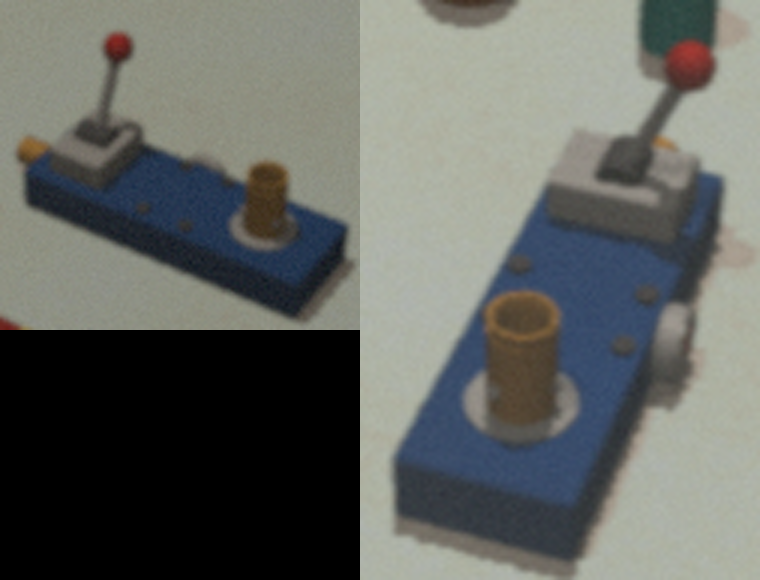

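Tube candidates: in the side view, (323,364) has the larger diameter and stands in the wooden stand; (370,401) is thinner and stands on the table. The large one in the stand fits the description. The sleeve is the yellow one (side 390,178), and the turquoise one (side 352,176) is the decoy.

```bash
cat > h.py <<'E'
from station import *
import cv2,numpy as np
from scipy.spatial.transform import Rotation as Ro
def ray(n,px,ci=None):
    c=ci or camera_info(n);R=np.array(c["R"]);t=np.array(c["t"])
    x=np.array([(px[0]-c["cx"])/c["fx"],(px[1]-c["cy"])/c["fy"]])
    if n=="wrist":
        r=np.hypot(*x); d=np.r_[x/max(r,1e-9)*np.sin(r),np.cos(r)]
    else: d=np.r_[x,1.]
    d=R.T@d; return -R.T@t,d/np.linalg.norm(d)
def onplane(n,px,z,ci=None):
    o,d=ray(n,px,ci); return o+d*(z-o[2])/d[2]
def tri(rays):
    A=sum(np.eye(3)-np.outer(d,d) for o,d in rays); b=sum((np.eye(3)-np.outer(d,d))@o for o,d in rays)
    return np.linalg.solve(A,b)
def proj(n,X,ci=None):
    c=ci or camera_info(n); p=np.array(c["R"])@X+c["t"]
    if n=="wrist":
        r=np.hypot(p[0],p[1]);th=np.arctan2(r,p[2]);q=p[:2]/max(r,1e-9)*th
    else: q=p[:2]/p[2]
    return np.array([q[0]*c["fx"]+c["cx"],q[1]*c["fy"]+c["cy"]])
def down(a):  # tool y down, tool x (jaws) at yaw a
    x=np.array([np.cos(a),np.sin(a),0]);y=np.array([0,0,-1.]);z=np.cross(x,y)
    q=Ro.from_matrix(np.c_[x,y,z]).as_quat(); return np.r_[q[3],q[:3]].tolist()
def tooly(yv,xv):
    y=yv/np.linalg.norm(yv);x=xv-y*(xv@y);x/=np.linalg.norm(x)
    q=Ro.from_matrix(np.c_[x,y,np.cross(x,y)]).as_quat(); return np.r_[q[3],q[:3]].tolist()
E
python3 - <<'E'
from h import *
P=dict(tube=((467.4,267.2),(323.5,364),.125),small=((478,266),(370.3,401.3),None),sleeve=((248.7,205.7),(390.2,178),.095),turq=((236,224.2),(351.7,176.5),.095),collet=((369.3,267),(310.5,279),.095),knob=((319.3,225.3),(352.5,216.2),.132),
jar=((193,254),(297,167),.09))
T={}
for k,(a,b,z) in P.items():
    X=T[k]=tri([ray("scene",a),ray("side",b)]);print(k,X.round(4),"exp z",z, (onplane("scene",a,z).round(4)[:2],onplane("side",b,z).round(4)[:2]) if z else "")
v=(T["knob"]-T["collet"])[:2];print(np.hypot(*v), "exp .1645")
yaw=np.arctan2(v[1],v[0])-np.arctan2(-.160,-.0384);print("yaw",yaw%(2*np.pi))
s=read_state();from scipy.spatial.transform import Rotation as R
q=s["ee_rot"];print(R.from_quat([q[1],q[2],q[3],q[0]]).as_matrix().round(3)); import station;print(station.tcp_to_grasp if hasattr(station,"tcp_to_grasp") else "")
E
```

```text
tube [0.4839 0.3024 0.1273] exp z 0.125 (array([0.4807, 0.3018]), array([0.4843, 0.3007]))
small [0.4088 0.3137 0.0827] exp z None 
sleeve [ 0.4694 -0.3017  0.096 ] exp z 0.095 (array([ 0.468 , -0.3028]), array([ 0.4696, -0.3031]))
turq [ 0.558  -0.2817  0.0958] exp z 0.095 (array([ 0.5582, -0.2813]), array([ 0.5582, -0.2846]))
collet [0.5578 0.0945 0.0978] exp z 0.095 (array([0.5533, 0.0921]), array([0.5587, 0.0928]))
knob [ 0.5146 -0.0625  0.1385] exp z 0.132 (array([ 0.5059, -0.0671]), array([ 0.516 , -0.0717]))
jar [ 0.7001 -0.31    0.0829] exp z 0.09 (array([ 0.7085, -0.3019]), array([ 0.6968, -0.3001]))
0.16282608641523208 exp .1645
yaw 6.249998311889577
[[ 0.288 -0.    -0.958]
 [ 0.958 -0.001  0.288]
 [-0.001 -1.     0.   ]]
-0.0187
```

Run:
```python
from h import *
for p in [(.484,.302,.2),(.558,.0945,.25),(.469,-.302,.2)]:
    for a in (np.pi/2,-np.pi/2): print(p,a,np.round(inverse_kinematics(p,down(a)),2))
goto([.484,.302,.21],down(np.pi/2))
ci=camera_info("wrist");im=grab_frame("wrist")
cv2.imwrite("pics/w1.png",im);np.save("w1.npy",ci,allow_pickle=True)
print(read_state()["eef_pos"],read_state()["clock"],proj("wrist",np.array([.484,.302,.125]),ci))
```

```text
(0.484, 0.302, 0.2) 1.5707963267948966 [ 0.43  0.4  -0.08  1.09  0.    0.43]
(0.484, 0.302, 0.2) -1.5707963267948966 [ 0.43  0.4  -0.08  1.09  0.   -2.71]
(0.558, 0.0945, 0.25) 1.5707963267948966 [ 0.04  0.36 -0.    1.21  0.    0.04]
(0.558, 0.0945, 0.25) -1.5707963267948966 [ 0.04  0.36 -0.    1.21  0.   -3.1 ]
(0.469, -0.302, 0.2) 1.5707963267948966 [-0.7   0.37 -0.12  1.08  0.   -0.7 ]
(0.469, -0.302, 0.2) -1.5707963267948966 [-0.7   0.37 -0.12  1.08  0.    2.44]
[0.48329823 0.3028497  0.21011044] 1.65 [317.84859532 245.04024492]
```

View pics/w1.png

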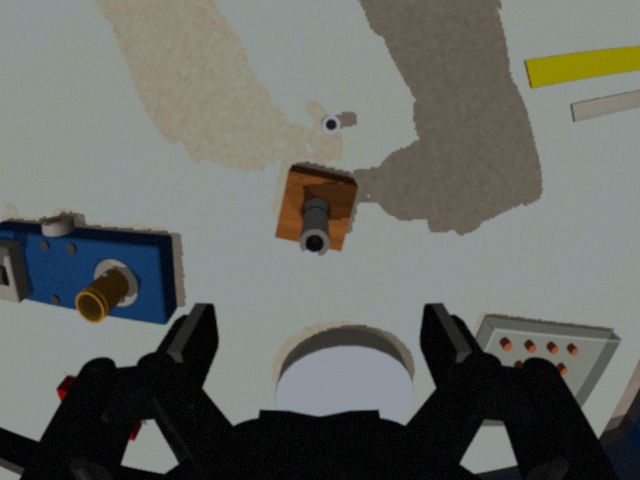

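The wrist view shows the tube top at about (314,241), against a prediction of (318,245). The collet mouth is at about (93,304), and the small tube at (331,124) is well clear. Next I refine the position and grasp.

Run:
```python
from h import *
im=cv2.imread("pics/w1.png");ci=np.load("w1.npy",allow_pickle=True).item()
g=cv2.cvtColor(im,cv2.COLOR_BGR2GRAY)
def blob(m,near):
    n,l,s,c=cv2.connectedComponentsWithStats(m.astype(np.uint8));i=1+np.argmin(np.hypot(*(c[1:]-near).T)+1000*(s[1:,4]<20));return c[i],s[i]
sub=np.zeros_like(g,bool);sub[228:256,300:330]=1
c,s=blob((g<45)&sub,(314,241));print("hole",c,s)
T=onplane("wrist",c,.125,ci);print("tube top",T)
for px in [(93,304)]: print("collet",onplane("wrist",px,.095,ci))
T=T if s[4]<200 else onplane("wrist",(314.5,241.5),.125,ci)
goto([T[0],T[1],.14],down(np.pi/2))
move_linear([T[0],T[1],.081])
close_gripper(50)
s=read_state();print(s["eef_pos"],s["grip_width"],s["force"],s["clock"])
move_linear([T[0],T[1],.23],speed=.2)
s=read_state();print(s["eef_pos"],s["grip_width"],s["force"],s["clock"])
goto([.55,.10,.235],down(np.pi/2))
for n in ("wrist","side"):
    ci=camera_info(n);cv2.imwrite(f"pics/{n}2.png",grab_frame(n));np.save(n+"2.npy",ci,allow_pickle=True)
s=read_state();print(s["eef_pos"],s["grip_width"],s["clock"])
```

```text
hole [314.10762332 242.82959641] [306 235  17  16 223]
tube top [0.48247908 0.29957686 0.125     ]
collet [0.55320271 0.09724814 0.095     ]
[0.48177126 0.29986264 0.08137109] 0.21761527912478576 [-0.51123644 -0.6844909   5.04111601] 3.1917
[0.48095325 0.2995646  0.2287321 ] 0.21639446150685346 [ 0.30497129 -0.49906007 -0.39975937] 4.0833
[0.5495471  0.10152156 0.23474179] 0.22017554215494603 5.0417
```

View pics/wrist2.png

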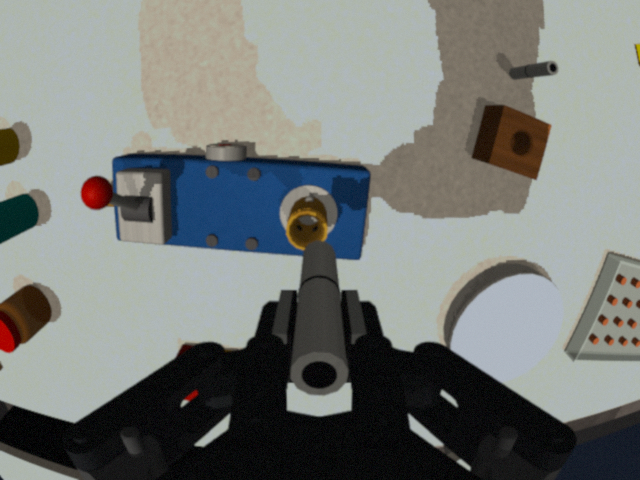

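The wrist view shows the tube held upright. The collet mouth is at about (306,230), the knob at (96,193) and the tube's lower end at about (319,248).

Run:
```python
from h import *
im=cv2.imread("pics/wrist2.png");ci=np.load("wrist2.npy",allow_pickle=True).item()
hsv=cv2.cvtColor(im,cv2.COLOR_BGR2HSV)
m=cv2.inRange(hsv,(10,110,110),(30,255,255));m[:, :260]=0;m[:,350:]=0;m[:180]=0;m[270:]=0
m=cv2.morphologyEx(m,cv2.MORPH_CLOSE,np.ones((5,5)))
pts=np.argwhere(m)[:,::-1];print(pts.min(0),pts.max(0))
k=pts[pts[:,1]>218];c,r=cv2.minEnclosingCircle(k.astype(np.float32));print("rim",c,r)
C=onplane("wrist",c,.095,ci);print(C, "rim dia px exp",proj("wrist",C+[0,.017,0],ci)-proj("wrist",C-[0,.017,0],ci))
mk=cv2.inRange(hsv,(0,150,120),(8,255,255));mk[:, :60]=0;mk[:,140:]=0
kp=np.argwhere(mk)[:,::-1].mean(0);print("knob",kp,onplane("wrist",kp,.132,ci))
# block top edges z=.04: blue mask rect
mb=cv2.inRange(hsv,(100,120,60),(125,255,255));mb[:130]=0;mb[270:]=0
cs=max(cv2.findContours(mb,0,1)[0],key=cv2.contourArea)
q=cv2.approxPolyDP(cv2.convexHull(cs),6,True)[:,0];print([(p.tolist(),onplane("wrist",p,.04,ci)[:2].round(4).tolist()) for p in q])
print("tip pred",proj("wrist",np.array([.5495,.1015,.164]),ci), "edge x-", proj("wrist",np.array([.5395,.1015,.164]),ci))
big=cv2.resize(im[190:280,260:380],None,fx=5,fy=5,interpolation=2)
s=cv2.imread("pics/side2.png")[150:340,230:390];s=cv2.resize(s,(380,450))
o=np.clip(np.hstack([big[:, 100:520],s])*1.3,0,255).astype(np.uint8);cv2.imwrite("pics/c2.png",o)
```

```text
[286 210] [327 249]
rim (306.4095458984375, 229.0879364013672) 20.992429733276367
[0.55613004 0.09102055 0.095     ] rim dia px exp [ 4.27654944e+01 -1.85027588e-02]
knob [ 90.7603912  194.16625917] [ 0.51589341 -0.07396599  0.132     ]
[([113, 160], [0.4997, -0.106]), ([367, 171], [0.5175, 0.145]), ([359, 257], [0.6018, 0.1402]), ([166, 243], [0.5877, -0.0547]), ([114, 192], [0.5327, -0.1089])]
tip pred [319.91289377 252.30004195] edge x- [319.93074417 236.79917004]
```

View pics/c2.png

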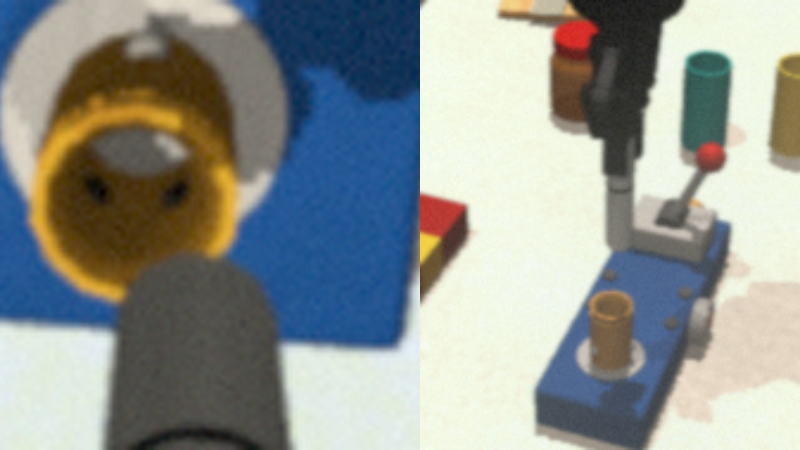

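Collet is at about (0.557, 0.092), manifold yaw is about -0.07, and the tube is within 1 mm of the TCP axis. Insert with force monitoring.

Run:
```python
from h import *
C=np.array([.557,.092])
q=down(np.pi/2)
goto([*C,.19],q)
s=read_state();print(np.round(s["eef_pos"],4),np.round(s["force"],1))
z=.178;C=C.copy()
move_linear([*C,z])
while z>.106:
    z-=.005
    try: move_linear([*C,z],speed=.06)
    except IKError as e: print(e);break
    s=read_state();f=np.array(s["force"]);e=s["eef_pos"]
    print(round(z,3),np.round(e,4),f.round(1))
    if np.hypot(*f[:2])>6: C=C+np.clip(f[:2]*.0001,-.0015,.0015)
    if f[2]>40 : break
print(s["clock"],s["grip_width"])
cv2.imwrite("pics/side3.png",grab_frame("side"))
```

```text
[0.5554 0.093  0.1892] [ 0.9 -0.6  0. ]
0.173 [0.557  0.0921 0.1733] [ 0.4 -0.9 -1.2]
0.168 [0.5567 0.092  0.1677] [-0.3  0.6 -0.6]
0.163 [0.5567 0.092  0.1626] [ 0.5  0.4 -1.3]
0.158 [0.5567 0.092  0.1576] [ 0.6 -0.2 -1.3]
0.153 [0.5568 0.092  0.1526] [-0.2 -1.   0.6]
0.148 [0.5568 0.092  0.1476] [-0.1  0.2 -1.7]
0.143 [0.5568 0.0921 0.1427] [-0.3  0.1 -0.9]
0.138 [0.5569 0.0919 0.1377] [-0.4 -0.4 -0.4]
0.133 [0.5571 0.092  0.1328] [ 0.  -1.1  0.8]
0.128 [0.5566 0.0919 0.1274] [ 0.7 -1.6 -7.2]
0.123 [0.5567 0.0919 0.1225] [ 0.2 -2.5 -7.3]
0.118 [0.5568 0.0919 0.1175] [ 0.4 -1.6 -4.7]
0.113 [0.5568 0.092  0.1127] [ 0.4 -1.8 -4.6]
0.108 [0.5583 0.0918 0.1103] [-4.6 -3.9 18. ]
0.103 [0.5595 0.0916 0.1082] [-10.4  -4.   43.9]
9.3417 0.22114243817358703
```

The tube bottomed at TCP z of about 0.110, where 0.111 was expected. Next I release, check, and look at the sleeve from above.

Run:
```python
from h import *
q=down(np.pi/2)
move_linear([.5575,.092,.110],speed=.05)
ungrasp()
s=read_state();print(np.round(s["eef_pos"],4),np.round(s["force"],1))
move_linear([.5575,.092,.235],speed=.2)
ci=camera_info("wrist");im=grab_frame("wrist");np.save("wa.npy",ci,allow_pickle=True);cv2.imwrite("pics/wa.png",im)
a=cv2.resize(im[120:300,200:440],(400,300))
goto([.469,-.302,.21],q)
sd=grab_frame("side");cv2.imwrite("pics/sd.png",sd)
b=cv2.resize(sd[230:350,250:410],(400,300),interpolation=2)
ci=camera_info("wrist");im=grab_frame("wrist");np.save("wb.npy",ci,allow_pickle=True);cv2.imwrite("pics/wb.png",im)
c=cv2.resize(im,(400,300),interpolation=cv2.INTER_AREA)
d=cv2.resize(im[150:330,200:440],(400,300))
cv2.imwrite("pics/m4.png",np.vstack([np.hstack([a,b]),np.hstack([c,d])]))
print(read_state()["clock"],proj("wrist",np.array([.469,-.302,.095]),ci))
```

```text
[0.5575 0.092  0.11  ] [ 0.1 -0.9  0.5]
12.7667 [317.52332848 229.43455916]
```

View pics/m4.png

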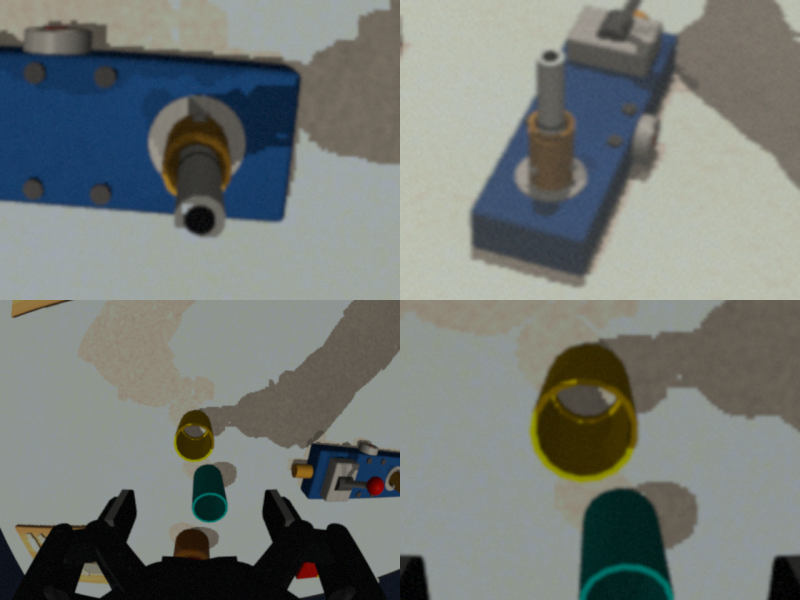

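The tube is home with its ring hidden at the mouth. The sleeve rim centre is at wrist px of about (310,227), and the turquoise one is clear of the jaw direction. Next I grasp the sleeve near its top, lift it and check it in hand above the collet.

Run:
```python
from h import *
ca=np.load("wa.npy",allow_pickle=True).item();cb=np.load("wb.npy",allow_pickle=True).item()
print("tube top",onplane("wrist",(320,251.4),.155,ca))
im=cv2.imread("pics/wb.png");hsv=cv2.cvtColor(im,cv2.COLOR_BGR2HSV)
m=cv2.inRange(hsv,(20,150,120),(35,255,255));m[:,:260]=0;m[:,370:]=0;m[:190]=0;m[270:]=0
k=np.argwhere(m)[:,::-1];lo=k[k[:,1]>222]
c,r=cv2.minEnclosingCircle(lo.astype(np.float32));print(k.min(0),k.max(0),c,r)
S=onplane("wrist",c,.095,cb);S2=onplane("wrist",(310,227),.095,cb)
print(S,S2,"exp r",proj("wrist",S+[0,.024,0],cb)-proj("wrist",S,cb))
S=S2
q=down(np.pi/2)
goto([S[0],S[1],.17],q)
move_linear([S[0],S[1],.061])
s=read_state();print(np.round(s["eef_pos"],4),np.round(s["force"],1))
close_gripper(40)
s=read_state();print(np.round(s["eef_pos"],4),np.round(s["force"],1),s["grip_width"])
move_linear([S[0],S[1],.26],speed=.2)
goto([.557,.092,.26],q)
s=read_state();print(np.round(s["eef_pos"],4),s["grip_width"],s["clock"])
for n in ("wrist","side","scene"):
    ci=camera_info(n);cv2.imwrite(f"pics/{n}5.png",grab_frame(n));np.save(n+"5.npy",ci,allow_pickle=True)
a=cv2.imread("pics/wrist5.png");b=cv2.imread("pics/side5.png");c=cv2.imread("pics/scene5.png")
cv2.imwrite("pics/m5.png",np.hstack([cv2.resize(a[150:470,200:440],(360,480)),np.vstack([cv2.resize(b[190:310,250:410],(320,240)),cv2.resize(c[200:320,290:450],(320,240))])]))
```

```text
tube top [0.55958098 0.09267724 0.155     ]
[278 198] [339 258] (308.95684814453125, 231.65228271484375) 31.18143081665039
[ 0.47069538 -0.3082206   0.095     ] [ 0.46716073 -0.30744215  0.095     ] exp r [33.02316408  0.04603812]
[ 0.4679 -0.308   0.0622] [ 0.6  0.9 -0.8]
[ 0.4676 -0.3077  0.0619] [-0.6  1.3  5.6] 0.5482488604390924
[0.5572 0.091  0.2599] 0.5472025599047616 17.025
```

View pics/m5.png

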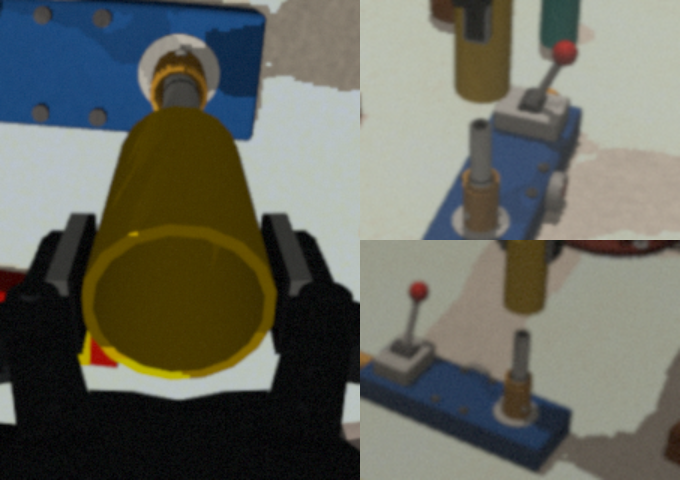

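The sleeve is held upright with its lip end down. Its rim centre is at wrist px of about (319.7,351), and the far edge of its lower end is at about (319,222). Next I compute its offset in the hand.

Run:
```python
from h import *
ci=np.load("wrist5.npy",allow_pickle=True).item()
print("rim",onplane("wrist",(319.7,351),.293,ci),"bottom edge (want x-.024)",onplane("wrist",(320.5,222),.198,ci))
print("collet/tube in same view: tube top pred",proj("wrist",np.array([.557,.092,.095]),ci))
# two-view: sleeve bottom centre from side/scene masks
for n,box in (("side",(250,190,410,310)),("scene",(290,200,450,320))):
    im=cv2.imread(f"pics/{n}5.png");h=cv2.cvtColor(im,cv2.COLOR_BGR2HSV)
    m=cv2.inRange(h,(18,110,40),(35,255,255));mm=np.zeros_like(m);mm[box[1]:box[3],box[0]:box[2]]=m[box[1]:box[3],box[0]:box[2]]
    c=max(cv2.findContours(mm,0,1)[0],key=cv2.contourArea);x,y,w,hh=cv2.boundingRect(c);print(n,(x,y,w,hh))
    t=np.linspace(0,2*np.pi,72)
    for dx in (-.003,0,.003):
        p=np.array([proj(n,np.array([.5572+dx+.024*np.cos(a),.091+.024*np.sin(a),.198])) for a in t]);print(dx,p[:,0].min().round(1),p[:,0].max().round(1),"ybot",p[:,1].max().round(1))
```

```text
rim [0.5554341  0.09132249 0.293     ] bottom edge (want x-.024) [0.53540209 0.09195315 0.198     ]
collet/tube in same view: tube top pred [320.07126751 212.48078495]
side (297, 190, 28, 51)
-0.003 300.0 328.2 ybot 242.1
0 298.3 326.5 ybot 241.8
0.003 296.6 324.8 ybot 241.5
scene (362, 200, 21, 37)
-0.003 360.8 382.3 ybot 237.0
0 360.3 381.7 ybot 237.7
0.003 359.7 381.2 ybot 238.4
```

The sleeve is centred in the hand to within about 2 mm. I lower it with force feedback.

Run:
```python
from h import *
C=np.array([.557,.092]);z=.162
move_linear([*C,z],speed=.12)
s=read_state();print(np.round(s["eef_pos"],4),np.round(s["force"],1))
while z>.096:
    z-=.004
    move_linear([*C,z],speed=.06)
    s=read_state();f=np.array(s["force"]);print(round(z,3),np.round(s["eef_pos"],4),f.round(1))
    if np.hypot(*f[:2])>6: C=C+np.clip(f[:2]*.0001,-.0015,.0015)
    if f[2]>40: break
print(s["clock"],s["grip_width"])
```

```text
[0.5575 0.092  0.1627] [ 0.9 -0.4 -0.7]
0.158 [0.5571 0.092  0.1582] [-0.4  0.  -0.6]
0.154 [0.5568 0.092  0.1538] [-0.1 -0.1 -1.9]
0.15 [0.5567 0.092  0.1497] [-0.2  0.4 -0.5]
0.146 [0.5568 0.092  0.1457] [-0.8  0.   0.2]
0.142 [0.5568 0.092  0.1417] [-0.7 -0.2 -0.9]
0.138 [0.5568 0.092  0.1377] [ 0.2  0.2 -1.1]
0.134 [0.5568 0.092  0.1337] [-0.2  0.1 -1.4]
0.13 [0.5568 0.0921 0.1297] [-0.8  0.2 -1.4]
0.126 [0.5568 0.092  0.1257] [-0.5  0.5 -1.6]
0.122 [0.5568 0.092  0.1217] [ 0.  -1.  -0.4]
0.118 [0.5568 0.0917 0.1178] [-0.7 -2.8 -1.1]
0.114 [0.5568 0.0919 0.1136] [ 0.4 -2.1 -5.1]
0.11 [0.5568 0.092  0.1095] [ 0.6 -0.7 -4.8]
0.106 [0.5564 0.092  0.1051] [ 1.4 -1.7 -8.4]
0.102 [0.5571 0.0921 0.1021] [ 0.3 -1.1 -1.6]
0.098 [0.5583 0.0923 0.1008] [-7.3 -0.9 24.6]
0.094 [0.5592 0.0922 0.0988] [-8.8 -1.3 42. ]
22.3917 0.5425727188537524
```

The sleeve passed the balls and seated at TCP z of about 0.1015, where 0.102 was expected. I release it, look to check, then work the lever.

Run:
```python
from h import *
move_linear([.557,.092,.1015],speed=.05)
ungrasp()
s=read_state();print(np.round(s["force"],1))
move_linear([.557,.092,.25],speed=.2)
close_gripper(20)
x=np.array([np.cos(-.07),np.sin(-.07)]);y=np.array([-x[1],x[0]]);V=np.array([.557,.092])-.160*y
q=down(np.pi/2-.07)
P=lambda d,z:[*(V+d*x),z]
goto(P(-.10,.24),q)
im=grab_frame("side");cv2.imwrite("pics/side6.png",im);print(P(-.0384,.132))
b=grab_frame("scene");cv2.imwrite("pics/m6.png",np.hstack([cv2.resize(im[170:350,240:420],(400,400)),cv2.resize(b[190:330,270:410],(400,400))]))
print(read_state()["clock"])
```

```text
[ 0.1  0.1 -0.7]
[np.float64(0.5075031860162689), np.float64(-0.06492235470276349), 0.132]
25.7083
```

View pics/m6.png

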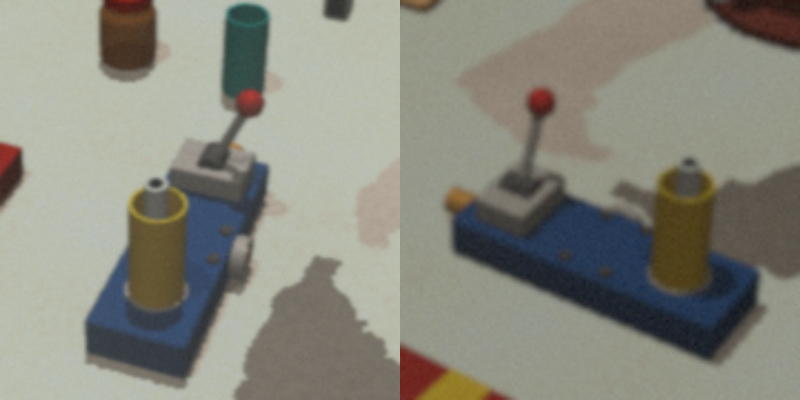

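The sleeve sits flat on the block with about 20 mm of tube protruding, and the lever is still on its start side. Now I push the lever.

Run:
```python
from h import *
x=np.array([np.cos(-.07),np.sin(-.07)]);y=np.array([-x[1],x[0]]);V=np.array([.557,.092])-.160*y
P=lambda d,z:[*(V+d*x),z]
move_linear(P(-.10,.112),speed=.15)
d=-.01; move_linear(P(d,.112),speed=.08)
s=read_state();print(np.round(s["eef_pos"],4),np.round(s["force"],1))
while d<.035:
    d+=.003; move_linear(P(d,.112),speed=.05)
    s=read_state();f=np.array(s["force"]);a=(np.array(s["eef_pos"])[:2]-V)@x
    print(round(d,3),round(a,4),f.round(1))
    if f[:2]@x<-14: break
move_linear(P(-.06,.112),speed=.15);move_linear(P(-.06,.25),speed=.2)
goto(P(-.15,.28),down(np.pi/2-.07))
im=grab_frame("side");b=grab_frame("scene");print(read_state()["clock"])
cv2.imwrite("pics/side7.png",im);cv2.imwrite("pics/scene7.png",b)
def k(n,i):
    h=cv2.cvtColor(i,cv2.COLOR_BGR2HSV);m=cv2.inRange(h,(0,150,90),(8,255,255))|cv2.inRange(h,(172,150,90),(180,255,255))
    L=[(cv2.boundingRect(c),cv2.contourArea(c)) for c in cv2.findContours(m,0,1)[0] if cv2.contourArea(c)>25];print(n,L)
    e=P(.0384,.132);print("open pred",proj(n,np.array(e)))
k("side",im);k("scene",b)
cv2.imwrite("pics/m7.png",np.hstack([cv2.resize(im[130:370,180:420],(400,400)),cv2.resize(b[170:380,210:420],(400,400))]))
```

```text
[ 0.5355 -0.0668  0.112 ] [ 0.8 -0.5 -0.9]
-0.007 -0.0069 [-0.3  0.3  0.6]
-0.004 -0.0038 [ 0.6 -0.6  0.3]
-0.001 -0.0007 [-0.9 -0.3 -0.5]
0.002 0.0022 [-0.1 -0.2 -0.1]
0.005 0.0052 [ 0.8 -0.4 -0. ]
0.008 0.0082 [-0.3  0.8 -0.1]
0.011 0.0113 [-0.4  0.2 -0.2]
0.014 0.0128 [-6.2  0.7  2.3]
0.017 0.0133 [-14.7  -1.4   8.7]
32.3083
side [((196, 255, 34, 14), 214.0), ((212, 231, 36, 19), 370.5), ((315, 206, 9, 7), 37.5), ((287, 158, 21, 14), 196.5)]
open pred [319.25624677 211.26092665]
scene [((285, 328, 25, 21), 203.0), ((251, 312, 35, 25), 408.5), ((182, 245, 22, 14), 206.0)]
open pred [302.42975088 241.03874979]
```

View pics/m7.png

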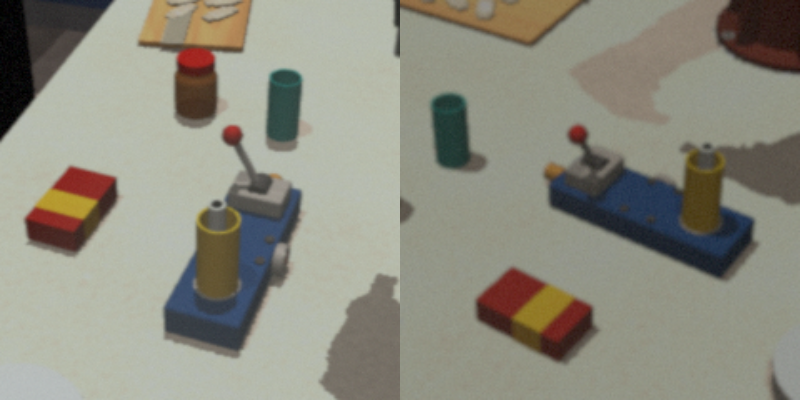

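The lever is fully over: the knob is at side (319.5,210) against a predicted (319.3,211.3), and scene (303.5,240) against (302.4,241). The stop force was reached, the sleeve is seated and the bystanders look unmoved. Handing in.

```bash
python3 -c "
from station import *
s=read_state();print(s['clock'],s['force']);finish_job()"
```

```text
32.3083 [-0.3464966   0.50018079 -0.30524519]
the job is handed in; nothing more can be done
```

The job is done and handed in at 32.3 s, in the order asked; the hand-in itself reports no verdict.

- **Tube:** I took the larger tube from the wooden stand and pushed it past the seal into the collet. It bottomed at TCP z of about 0.110 m, where 0.111 was expected, with a final push of about 44 N at the wrist.
- **Sleeve:** The yellow sleeve went on lip end down, over the tube and past the balls. It seated at TCP z of about 0.1015 m (0.102 expected) with a final push of 42 N. The pictures show it flat on the block with about 20 mm of tube sticking out.
- **Lever:** I pushed it with closed fingers until it met its stop at about 15 N, then backed away. The knob is within about 1.5 px of its computed open position in both cameras.

**Last checks:** The robot is clear of everything and reads under 1 N. The jar, carton and turquoise look-alike show no visible shift. I did not measure them, and the tub was only partly in the last view. I did not see the seal or the click directly; both are inferred from the seating depths. The balls' resistance never showed as a clear peak in the force readings, which were taken only at the end of each step.

**Disagreements:** Position estimates from the different camera views disagreed by 2–4 mm, and by up to about 12 mm for the knob. No fit suffered: side forces stayed under 11 N throughout.

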